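# Return reagent bottles to their colour-matched spill trays

## Robot

A 6-joint arm with a two-finger parallel gripper is mounted at the origin on the work surface. World frame = base frame: x ahead of the robot, y to its left, z up, the work surface at z = 0. Lengths are in mm, angles in degrees, forces in N, time in s.
With the tool pointing down it reaches from about 350 to 850 mm from the base axis. Payload 8.1 kg.
Tool frame: the origin (TCP) lies midway between the tips of the shut fingers; the grasp point (between the pads) lies 19 mm behind it; z points along the fingers, y is the line along which they close (so a half turn about z gives the same grasp; the last joint's range is limited). The gripper opens to 85 mm and grips with 20 to 120 N. Pads are 22 mm wide; open, the fingers measure 114 mm over their backs; the gripper's body (76 mm by 85 mm) begins 54 mm behind the grasp point. The pads swing forward as they close: fully open they stand 13 mm farther back than shut.
Start: joints at [-73.075, 7.471, 85.268, -0, 87.261, -4.893], TCP at [223.018, -557.017, 231.292] pointing down, gripper open.
Joint ranges: [-169.43, 169.43], [-51.17, 129.36], [1.28, 143.12], [-76.62, 256.62], [0, 156.53], [-152.29, 152.29]. Speed limits (degrees/s): [136.94, 136.94, 159.86, 180, 180, 180].

## Interface

Orientations are given as [roll, pitch, yaw] about the fixed x, y, z axes, in that order (R = Rz(yaw) Ry(pitch) Rx(roll)).
In Python, from bench import r, optics, workorder gives the robot as it stands.
- The arm moves only by the tool hand_motion, called after ">>>" as name(argument=value, ...), one argument or row to a line, values as JSON. Schema: {"type":"object","properties":{"increments":{"type":"array","items":{"type":"object","properties":{"rotvec":{"type":"array","items":{"type":"number"},"minItems":3,"maxItems":3},"trans":{"type":"array","items":{"type":"number"},"minItems":3,"maxItems":3},"jaw":{"type":"number"}},"additionalProperties":false,"required":["jaw"]},"minItems":1,"maxItems":8},"grip_force":{"type":"number"},"only":{"type":"string"},"quiet":{"type":"boolean"},"lines":{"type":"string"}},"required":["increments"],"additionalProperties":false}. increments is a list of rows, 1 to 8 of them, each an object with the fields rotvec (a list: a rotation vector rx, ry, rz in a scale on which 1.0 is 90 degrees), trans (a list: dx, dy, dz in a scale on which 1.0 is 0.4 m), jaw (the finger opening in mm); a field left out counts as zero (the opening has to be given); each row is the pose to reach, as a shift and turn from the pose commanded when the call began, along the tool's axes at that moment; what a row does not reach only later rows make up. A row lasts 1/8 s, in which the tool goes at most 62.5 mm and 10.7 degrees, less where a joint would pass 70% of its speed; a pose out of reach is approached as far as the arm can. The fingers move at their own pace and stop on an object; grip_force is the grip in N (left out, the last holds). Time passes only in rows, so rows that do not move let the fingers close. The tool returns the time, the measured TCP pose, the force, the opening and the grip force at its end. only (a regular expression) keeps the lines of the reply that match it, lines (a string "A,B") keeps lines A to B, and quiet returns only ok. Shift and turn numbers lie between -1 and 1, and a call with a number outside is refused. Input that does not fit is refused with a message, and nothing moves.
- r.sense(): the state, without advancing time (a new reading comes with each control period).
- optics.snapshot(name): name is "side" or "top" or "wrist"; returns a dict with "pixels" (384x512x3 uint8, blue, green, red), "fx", "fy", "cx", "cy" (pixels), "D" ([k1, k2, p1, p2, k3] as OpenCV has them; the pictures are not rectified), "pose" (4x4, takes a point from camera to world coordinates). Camera axes: x right, y up, looking along -z (the intrinsics and any distortion apply to the point x, -y, -z); pixel columns grow to the right and rows downward; lengths in mm; the calibration is good to about 2 mm. A picture is of the moment at which its call begins. There is no depth.
- workorder.hand_in(): hands the job in; it is judged then, once.
The state is a dict: "time": time; "joint_pos": joint angles; "qd": joint speeds; "joint_efforts": joint torques, N m; "tool_pos": TCP position; "tcp_rot": TCP orientation; "ft_force": force on the tool from outside, world axes, zero at the start; "wrist_torque": the same for the moment, N m; "finger_gap": finger opening in mm; "grip_force": force on a finger pad.
Only numpy, scipy, OpenCV 4.12 (cv2) and the standard library are available. Lean on these libraries where they do the work, as an engineer would, in place of code of your own. Each camera call takes 0.05 s, during which the arm holds its last target. There are 200 camera calls.

## Task

The three lab bottles were put back in the wrong spill trays: move each one into the tray of the colour of its cap, standing upright on the tray's floor, and leave the grey tray empty. The coloured trays are all taken, so park a bottle for a moment in the empty grey tray, let go of it there, and go on from there. Keep the bottles upright throughout and leave the tip box, pipette and beaker where they are.

Things in the scene. Friction and masses are not known exactly. Their poses are not given: they have to be found in the camera images.
- bottle_red: white lab bottle with a red screw cap and a red band round its body; 101 mm tall, loose, about 0.14 kg. Origin at the centre of its underside, z up along its axis. Body 52 mm across up to 66 mm above the origin, then a sloping shoulder up to 75 mm, then the cap: 40 mm across, from 75 to 101 mm. The cap does not turn or come off; it can be gripped from any side
- bottle_blue: white lab bottle with a blue screw cap and a blue band round its body; 101 mm tall, loose, about 0.14 kg. Origin at the centre of its underside, z up along its axis. Body 52 mm across up to 66 mm above the origin, then a sloping shoulder up to 75 mm, then the cap: 40 mm across, from 75 to 101 mm. The cap does not turn or come off; it can be gripped from any side
- bottle_yellow: white lab bottle with a yellow screw cap and a yellow band round its body; 101 mm tall, loose, about 0.14 kg. Origin at the centre of its underside, z up along its axis. Body 52 mm across up to 66 mm above the origin, then a sloping shoulder up to 75 mm, then the cap: 40 mm across, from 75 to 101 mm. The cap does not turn or come off; it can be gripped from any side
- tray_red: red square spill tray, 86 x 86 mm outside, 78 x 78 mm inside, rim 12 mm high, walls and floor 4 mm thick; fixed to the bench. Origin at the centre of its underside on the bench; the inner floor is 4 mm above it; x and y along its sides. A bottle of another colour stands in it at the start
- tray_blue: blue square spill tray, 86 x 86 mm outside, 78 x 78 mm inside, rim 12 mm high, walls and floor 4 mm thick; fixed to the bench. Origin at the centre of its underside on the bench; the inner floor is 4 mm above it; x and y along its sides. A bottle of another colour stands in it at the start
- tray_yellow: yellow square spill tray, 86 x 86 mm outside, 78 x 78 mm inside, rim 12 mm high, walls and floor 4 mm thick; fixed to the bench. Origin at the centre of its underside on the bench; the inner floor is 4 mm above it; x and y along its sides. A bottle of another colour stands in it at the start
- tray_grey: grey square spill tray, 86 x 86 mm outside, 78 x 78 mm inside, rim 12 mm high, walls and floor 4 mm thick; fixed to the bench. Origin at the centre of its underside on the bench; the inner floor is 4 mm above it; x and y along its sides. Empty at the start
- tip_box: bystander: purple pipette-tip box with clear lid, 75 x 115 x 65 mm, loose; origin at the centre of its underside
- pipette: bystander: black hand pipette with steel shaft and blue plunger, lying on the bench, 295 mm long along its y, 28 mm wide, 30 mm high, loose; origin on the bench under its middle
- beaker: bystander: empty glass beaker, 64 mm across, 75 mm tall, loose; origin at the centre of its underside

How it is judged (in metres and radians):
On the way:
1. a bottle has been parked, released and upright, in the grey tray (((horizontal distance between bottle_red and tray_grey below 0.02 m and z of bottle_red in the frame of tray_grey below 0.008 m and angle between bottle_red's own z axis and vertical below 0.1 rad and contact force between the fingers and bottle_red below 0.1 N and linear speed of bottle_red below 0.02 m/s) or (horizontal distance between bottle_blue and tray_grey below 0.02 m and z of bottle_blue in the frame of tray_grey below 0.008 m and angle between bottle_blue's own z axis and vertical below 0.1 rad and contact force between the fingers and bottle_blue below 0.1 N and linear speed of bottle_blue below 0.02 m/s) or (horizontal distance between bottle_yellow and tray_grey below 0.02 m and z of bottle_yellow in the frame of tray_grey below 0.008 m and angle between bottle_yellow's own z axis and vertical below 0.1 rad and contact force between the fingers and bottle_yellow below 0.1 N and linear speed of bottle_yellow below 0.02 m/s))), for 0.2 s.
At the end, for the whole second after the job is handed in: Each bottle stands in the tray of its own colour: centres within 20 mm of each other horizontally, underside less than 8 mm above the tray's underside (on its floor), within 0.1 rad of upright, released and at rest. The grey tray is thereby empty (horizontal distance between bottle_red and tray_red below 0.02 m and z of bottle_red in the frame of tray_red below 0.008 m and angle between each of bottle_red, bottle_blue, bottle_yellow's own z axis and vertical below 0.1 rad and contact force between the fingers and bottle_red below 0.1 N and linear speed of each of bottle_red, bottle_blue, bottle_yellow below 0.02 m/s and horizontal distance between bottle_blue and tray_blue below 0.02 m and z of bottle_blue in the frame of tray_blue below 0.008 m and contact force between the fingers and bottle_blue below 0.1 N and horizontal distance between bottle_yellow and tray_yellow below 0.02 m and z of bottle_yellow in the frame of tray_yellow below 0.008 m and contact force between the fingers and bottle_yellow below 0.1 N); the robot touches nothing.
It fails at once if a bottle is tipped by more than 0.6 rad (angle between any of bottle_red, bottle_blue, bottle_yellow's own z axis and vertical above 0.6 rad).
It fails at once if the tip box, pipette or beaker is moved by more than 25 mm (distance of any of tip_box, pipette, beaker from where it was at the start of the episode above 0.025 m).
It also fails if it takes over 112 s, if anything falls off the work surface, if the arm or the gripper's body presses on something with over 40 N, if the wrist force passes 120 N, or if a joint passes its speed limit or range.

## Working session

There is one attempt and no reset: what is moved stays moved. The work goes in short steps, Python scripts to look and compute and a tool call to move; the robot and the scene stay as the last step left them, time stands still between calls to the robot, and variables do not carry over. Pictures are saved under pics/ and viewed, at most 14 in all, crops included, and the job is handed in when it is done.

```bash
mkdir -p pics; ls; python3 - <<'E'
from bench import r,optics
import cv2,json
for n in("top","side"):
    s=optics.snapshot(n); cv2.imwrite(f"pics/{n}0.png",s["pixels"]); print(n,s["fx"],s["fy"],s["cx"],s["cy"],s["D"],s["pose"])
print(r.sense())
E
```

```text
pics
top 419.66029842603785 419.66029842603785 259.7834574832097 195.97269620381687 [-0.06088115  0.          0.          0.          0.        ] [[-9.79005023e-03  9.92440248e-01 -1.22337682e-01  4.93210217e+02]
 [-9.99757416e-01 -1.21285388e-02 -1.83849709e-02  2.37970365e+00]
 [-1.97297624e-02  1.22128015e-01  9.92318238e-01  9.74178946e+02]
 [ 0.00000000e+00  0.00000000e+00  0.00000000e+00  1.00000000e+00]]
side 394.69786377003453 394.69786377003453 252.33445529939468 190.62665732972283 [-0.03624372  0.          0.          0.          0.        ] [[-8.40823991e-01  4.23959585e-01 -3.36560971e-01  2.53798582e+02]
 [-5.41296160e-01 -6.62746391e-01  5.17460809e-01  5.62429104e+02]
 [-3.67209984e-03  6.17272623e-01  7.86740760e-01  8.80050792e+02]
 [ 0.00000000e+00  0.00000000e+00  0.00000000e+00  1.00000000e+00]]
{'time': 0.1, 'joint_pos': array([-7.30742155e+01,  7.51080510e+00,  8.53219674e+01, -9.69124012e-04,
        8.72634170e+01, -4.89227456e+00]), 'qd': array([-0.02347233, -0.084209  , -0.1523708 , -0.08053161,  0.13104505,
        0.03048197]), 'joint_efforts': array([ 1.14813018e-03, -5.70953500e+01, -5.01941371e+01, -1.86504358e-04,
        8.24196817e-03, -1.58864947e-05]), 'tool_pos': array([ 222.87369797, -556.53499869,  230.35937487]), 'tcp_rot': array([-1.79904078e+02, -7.23887185e-03,  2.18181001e+01]), 'ft_force': array([0.05445686, 1.02873103, 0.27211041]), 'wrist_torque': array([-0.08777974, -0.02893567,  0.00794297]), 'grip_force': 0.0, 'finger_gap': 85.40711343799539}
```

View pics/top0.png

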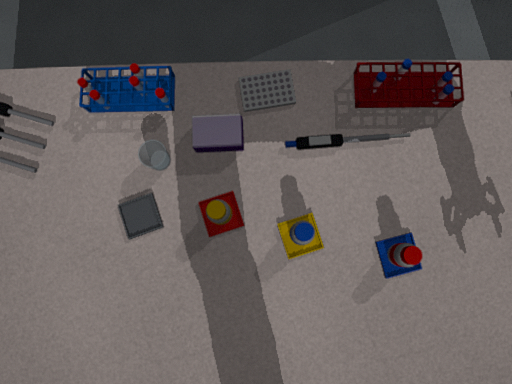

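View pics/side0.png

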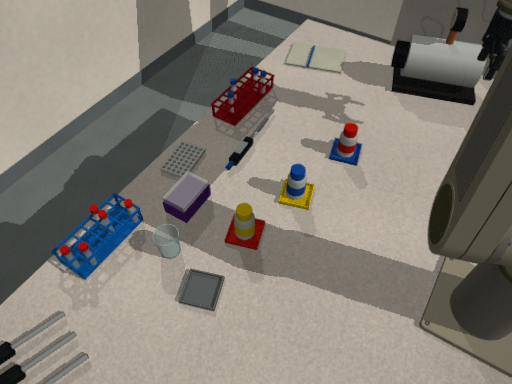

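The top view shows yellow bottle in the red tray (cap 217,210), blue in yellow (303,233), red in blue (411,255), and the grey tray empty (141,214). I'll enlarge these.

```bash
python3 - <<'E'
import cv2,numpy as np
for n,cs in (("top",[(141,214),(219,214),(301,234),(402,254)]),("side",[(201,289),(245,228),(297,190),(346,147)])):
    im=cv2.imread(f"pics/{n}0.png"); t=[]
    for u,v in cs:
        c=cv2.resize(im[v-30:v+30,u-40:u+40],None,fx=5,fy=5,interpolation=cv2.INTER_CUBIC)
        for k in range(0,80,10):
            cv2.putText(c,str(u-40+k),(k*5,10),0,.35,(0,255,0),1); cv2.line(c,(k*5+2,12),(k*5+2,18),(0,255,0),1)
        for k in range(10,60,10):
            cv2.putText(c,str(v-30+k),(0,k*5+5),0,.35,(0,255,0),1); cv2.line(c,(24,k*5+2),(32,k*5+2),(0,255,0),1)
        t.append(c)
    cv2.imwrite(f"pics/{n}c.png",np.vstack([np.hstack(t[:2]),np.hstack(t[2:])]))
E
```

```text
(no output)
```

View pics/topc.png

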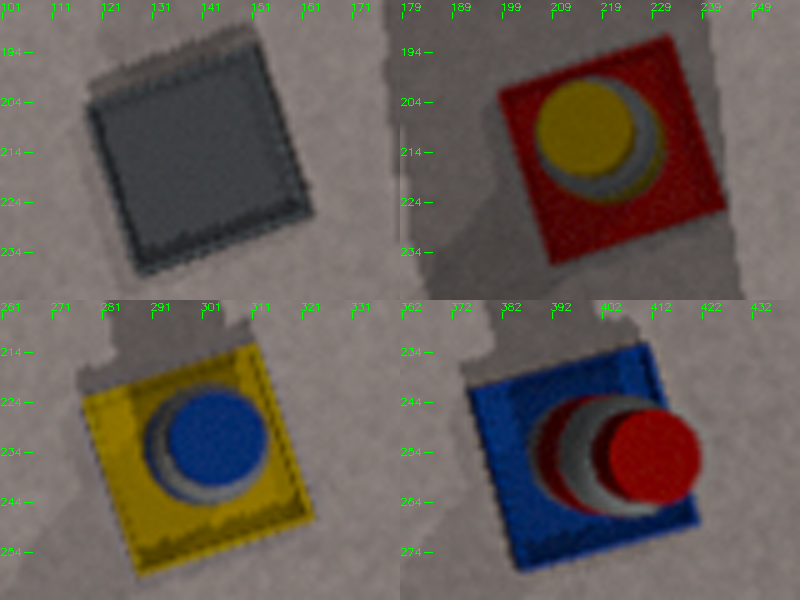

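View pics/sidec.png

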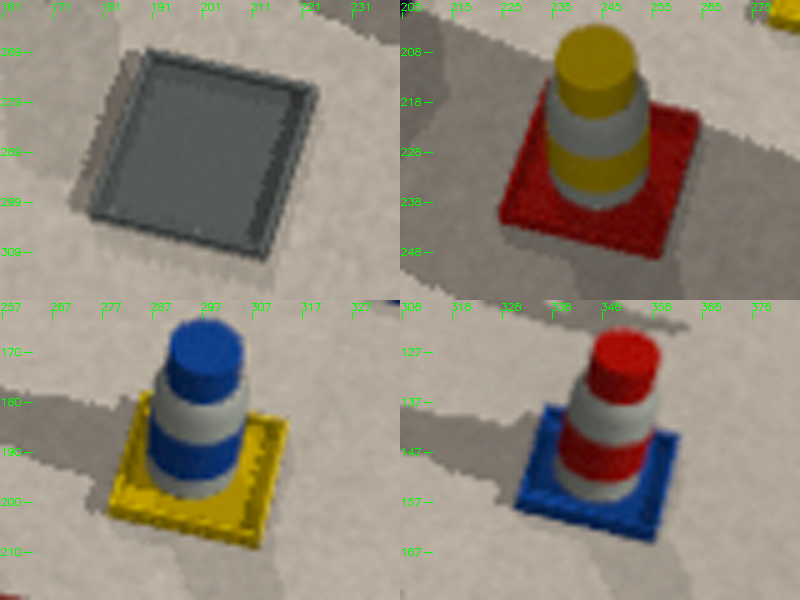

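Corners and caps are clear in both crops (e.g. the grey tray at 118–163, 192–239 in top). Triangulating from both views at known heights.

```bash
cat > h.py <<'E'
import numpy as np,cv2
from bench import r,optics
def ray(s,px):
    K=np.array([[s["fx"],0,s["cx"]],[0,s["fy"],s["cy"]],[0,0,1.]])
    p=cv2.undistortPoints(np.array(px,float).reshape(-1,1,2),K,np.array(s["D"])).reshape(-1,2)
    d=np.c_[p[:,0],-p[:,1],-np.ones(len(p))]@s["pose"][:3,:3].T
    return s["pose"][:3,3],d
def plane(s,px,z):
    o,d=ray(s,px); return (o+d*((z-o[2])/d[:,2])[:,None])[:,:2]
def tool(p,yaw=None):
    """shift in tool axes from present pose to world TCP p"""
    from scipy.spatial.transform import Rotation as R
    s=r.sense(); return R.from_euler('xyz',s["tcp_rot"],degrees=True).inv().apply(np.array(p)-s["tool_pos"])
E
python3 - <<'E'
from h import *
C={"top":dict(grey=((101,184),[(88,104),(258,40),(312,215),(140,275)]),red=((179,184),[(98,92),(270,36),(325,210),(152,265)]),
yellow=((261,204),[(82,97),(258,45),(314,217),(140,275)]),blue=((362,224),[(68,88),(248,42),(300,225),(119,271)])),
"side":dict(grey=((161,259),[(150,50),(318,90),(265,260),(90,215)]),red=((205,198),[(147,80),(298,115),(260,258),(98,220)]),
yellow=((257,160),[(140,93),(287,120),(260,248),(108,215)]),blue=((306,117),[(147,105),(280,135),(257,242),(115,208)]))}
B={"top":dict(red=(185,128),yellow=(218,137),blue=(254,157)),"side":dict(red=(197,56),yellow=(206,49),blue=(227,54))}
f=lambda o,p:(np.array(p,float)+.5)/5-.5+o
for n in C:
    s=optics.snapshot(n)
    for k,(o,c) in C[n].items():
        w=plane(s,f(o,c),12); e=w[[1,2,3,0]]-w
        print(n,k,w.mean(0).round(1),np.linalg.norm(e,axis=1).round(0),np.degrees(np.arctan2(e[:,1],e[:,0])).round(1)%90)
        if k in B[n]: print("   bottle on it",plane(s,f(o,[B[n][k]]),105).round(1))
E
```

```text
top grey [570.2 297.9] [85. 86. 85. 84.] [20.  18.2 18.7 18.6]
top red [571.9 110.4] [84. 85. 83. 84.] [17.5 17.2 17.1 17.6]
   bottle on it [[573.7 110.9]]
top yellow [520.5 -71.4] [84. 82. 84. 85.] [15.8 16.7 17.6 17.2]
   bottle on it [[526.4 -72.5]]
top blue [ 473.1 -293.8] [86. 86. 86. 85.] [13.3 13.4 13.  13.6]
   bottle on it [[ 474.3 -294.2]]
side grey [566.5 301.7] [85. 86. 85. 86.] [18.4 19.1 18.2 19.5]
side red [570.  113.4] [83. 88. 85. 89.] [17.  19.3 17.7 18.2]
   bottle on it [[572.1 110.3]]
side yellow [517.3 -67.2] [85. 92. 84. 89.] [19.  18.2 17.4 18.6]
   bottle on it [[523.6 -70.3]]
side blue [ 469.7 -290.5] [83. 93. 85. 93.] [14.3 14.7 14.  13.5]
   bottle on it [[ 472.  -292.8]]
```

```bash
python3 -c "
from h import *
print(tool((473,-293.5,205)),tool((473,-293.5,76)))"
```

```text
[ 329.97483929 -151.33635669   25.81349073] [ 329.96183007 -151.17661239  154.81339117]
```

The rows are not in the units I measure in: shifts go in shares of 0.4 m and turns go in shares of 90 degrees. I convert before sending: 330 mm is 0.825, 275 mm is 0.6875.

>>> hand_motion(
  increments=[
    {"trans":[0.1375, -0.0625, 0.01], "jaw":85},
    {"trans":[0.275, -0.125, 0.0225], "jaw":85},
    {"trans":[0.4125, -0.19, 0.0325], "jaw":85},
    {"trans":[0.55, -0.2525, 0.0425], "jaw":85},
    {"trans":[0.6875, -0.315, 0.055], "jaw":85},
    {"trans":[0.825, -0.3775, 0.065], "jaw":85},
    {"trans":[0.825, -0.3775, 0.065], "jaw":85},
    {"trans":[0.825, -0.3775, 0.065], "jaw":85},
  ],
  grip_force=40,
)

```text
time: 1.2
tool_pos: [473.1, -294.2, 205.1]
tcp_rot: [-180.0, 0.0, 21.9]
ft_force: [-0.6, 0.1, -0.3]
finger_gap: 85.3
grip_force: 0.0
```

```bash
python3 -c "
from h import *
print(tool((473,-293.5,76)))
s=optics.snapshot('wrist');cv2.imwrite('pics/w1.png',s['pixels'])"
```

```text
[  0.25590404  -0.62878332 129.09910225]
```

View pics/w1.png

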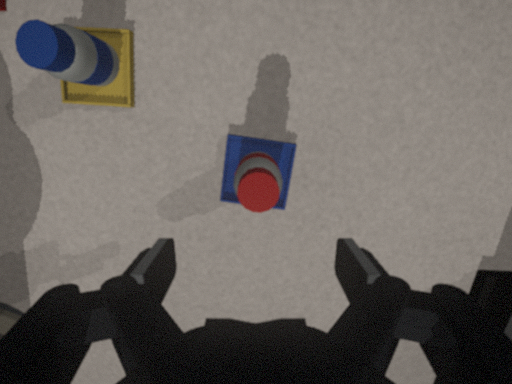

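The red cap at (258,190) is centred between the fingers (155 and 355). I'll descend and grip.

Scaled: 129 mm is 0.3225, 110 mm is 0.275.

>>> hand_motion(
  increments=[
    {"trans":[0, 0, 0.1], "jaw":85},
    {"trans":[0, 0, 0.2], "jaw":85},
    {"trans":[0, 0, 0.275], "jaw":85},
    {"trans":[0, 0, 0.3225], "jaw":85},
    {"trans":[0, 0, 0.3225], "jaw":85},
  ],
  grip_force=40,
)

```text
time: 1.88
tool_pos: [471.9, -294.4, 75.0]
tcp_rot: [-179.9, 0.1, 21.7]
ft_force: [0.9, 0.0, 0.0]
finger_gap: 84.7
grip_force: 0.0
```

>>> hand_motion(
  increments=[
    {"jaw":30},
    {"jaw":30},
    {"jaw":30},
    {"jaw":30},
    {"jaw":30},
    {"jaw":30},
  ],
  grip_force=40,
)

```text
time: 2.62
tool_pos: [474.3, -294.9, 77.9]
tcp_rot: [179.9, -0.1, 21.8]
ft_force: [-0.2, 0.5, 6.1]
finger_gap: 38.8
grip_force: 42.4
```

Scaled: -130 mm is -0.325, -120 mm is -0.3.

>>> hand_motion(
  increments=[
    {"trans":[0, 0, -0.05], "jaw":30},
    {"trans":[0, 0, -0.125], "jaw":30},
    {"trans":[0, 0, -0.225], "jaw":30},
    {"trans":[0, 0, -0.3], "jaw":30},
    {"trans":[0, 0, -0.325], "jaw":30},
    {"trans":[0, 0, -0.325], "jaw":30},
  ],
)

```text
time: 3.38
tool_pos: [473.5, -294.3, 206.9]
tcp_rot: [179.9, -0.0, 21.8]
ft_force: [0.2, 1.2, -1.7]
finger_gap: 39.0
grip_force: 42.8
```

>>> hand_motion(
  increments=[
    {"trans":[0.0375, -0.0625, 0], "jaw":30},
    {"trans":[0.1, -0.1675, 0], "jaw":30},
    {"trans":[0.175, -0.2925, 0], "jaw":30},
    {"trans":[0.25, -0.4175, 0], "jaw":30},
    {"trans":[0.325, -0.5425, 0], "jaw":30},
    {"trans":[0.4, -0.6675, 0], "jaw":30},
    {"trans":[0.475, -0.7925, 0], "jaw":30},
    {"trans":[0.55, -0.9175, 0], "jaw":30},
  ],
)

```text
time: 4.38
tool_pos: [540.0, 130.1, 204.2]
tcp_rot: [-180.0, 0.2, 21.8]
ft_force: [0.7, 0.3, -1.7]
finger_gap: 38.6
grip_force: 43.0
```

```bash
python3 -c "
from h import *
print(tool((568.5,299.5,205)))"
```

```text
[  89.40961971 -146.69694914   -1.0100774 ]
```

Scaled: -147 mm is -0.3675, -126 mm is -0.315.

>>> hand_motion(
  increments=[
    {"trans":[0.075, -0.125, 0], "jaw":30},
    {"trans":[0.1375, -0.23, 0], "jaw":30},
    {"trans":[0.1875, -0.315, 0], "jaw":30},
    {"trans":[0.2225, -0.3675, 0], "jaw":30},
    {"trans":[0.2225, -0.3675, 0], "jaw":30},
    {"trans":[0.2225, -0.3675, 0], "jaw":30},
  ],
)

```text
time: 5.12
tool_pos: [568.3, 297.0, 204.5]
tcp_rot: [180.0, 0.2, 21.8]
ft_force: [-0.6, -0.5, -1.4]
finger_gap: 39.0
grip_force: 43.0
```

```bash
python3 -c "
from h import *
print(tool((568.5,299.5,205)))
s=optics.snapshot('wrist');cv2.imwrite('pics/w2.png',s['pixels'])"
```

```text
[ 1.09595088 -2.22712109 -0.50398731]
```

View pics/w2.png

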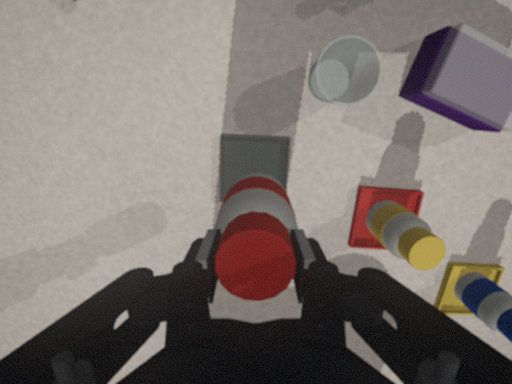

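The red bottle hangs centred over the grey tray (x≈256). I'll lower it, release, and rise.

Scaled: 129.5 mm is 0.3238, 126 mm is 0.315.

>>> hand_motion(
  increments=[
    {"trans":[0.0025, -0.0025, 0.075], "jaw":30},
    {"trans":[0.0025, -0.0025, 0.175], "jaw":30},
    {"trans":[0.0025, -0.0025, 0.2625], "jaw":30},
    {"trans":[0.0025, -0.0025, 0.3], "jaw":30},
    {"trans":[0.0025, -0.0025, 0.315], "jaw":30},
    {"trans":[0.0025, -0.0025, 0.3238], "jaw":30},
    {"trans":[0.0025, -0.0025, 0.3238], "jaw":30},
  ],
)

```text
time: 6.05
tool_pos: [570.6, 299.4, 78.3]
tcp_rot: [-180.0, -0.1, 21.8]
ft_force: [-0.2, -0.1, -0.6]
finger_gap: 39.0
grip_force: 43.2
```

>>> hand_motion(
  increments=[
    {"jaw":50},
    {"jaw":85},
    {"jaw":85},
    {"jaw":85},
    {"jaw":85},
  ],
)

```text
time: 6.68
tool_pos: [569.6, 299.1, 76.8]
tcp_rot: [-180.0, 0.0, 21.8]
ft_force: [-0.6, -0.6, 0.2]
finger_gap: 84.6
grip_force: 0.0
```

>>> hand_motion(
  increments=[
    {"trans":[0, 0, -0.075], "jaw":85},
    {"trans":[0, 0, -0.2], "jaw":85},
    {"trans":[0, 0, -0.3], "jaw":85},
    {"trans":[0, 0, -0.3225], "jaw":85},
    {"trans":[0, 0, -0.3225], "jaw":85},
  ],
)

```text
time: 7.3
tool_pos: [569.9, 299.2, 206.0]
tcp_rot: [-180.0, -0.1, 21.8]
ft_force: [0.3, 0.0, -0.9]
finger_gap: 84.7
grip_force: 0.0
```

```bash
python3 -c "
from h import *
print(tool((525,-71.4,205)))
s=optics.snapshot('side');cv2.imwrite('pics/s3.png',s['pixels'])"
```

```text
[-179.41738098  327.41502138    0.83662244]
```

View pics/s3.png

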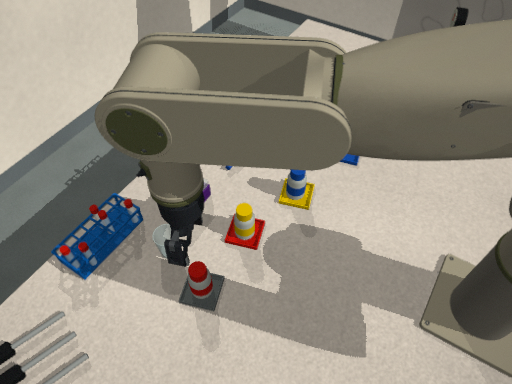

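Red stands upright in the grey tray at (200,285), released. Next is the blue bottle.

Scaled: 327 mm is 0.8175, -179 mm is -0.4475.

>>> hand_motion(
  increments=[
    {"trans":[-0.05, 0.09, 0], "jaw":85},
    {"trans":[-0.125, 0.2275, 0], "jaw":85},
    {"trans":[-0.1975, 0.36, 0], "jaw":85},
    {"trans":[-0.27, 0.4925, 0], "jaw":85},
    {"trans":[-0.3425, 0.625, 0], "jaw":85},
    {"trans":[-0.4075, 0.745, 0], "jaw":85},
    {"trans":[-0.4475, 0.8175, 0], "jaw":85},
    {"trans":[-0.4475, 0.8175, 0], "jaw":85},
  ],
)

```text
time: 8.35
tool_pos: [523.5, -73.0, 203.4]
tcp_rot: [-179.9, 0.2, 21.6]
ft_force: [0.5, 0.0, 1.2]
finger_gap: 84.7
grip_force: 0.0
```

>>> hand_motion(
  increments=[
    {"jaw":85},
  ],
)

```text
time: 8.48
tool_pos: [524.3, -70.4, 204.2]
tcp_rot: [-179.9, 0.1, 21.8]
ft_force: [0.9, 0.7, -0.4]
finger_gap: 84.7
grip_force: 0.0
```

```bash
python3 -c "
from h import *
print(tool((524.5,-71.4,76)))"
```

```text
[8.59199226e-02 1.30940033e+00 1.28168355e+02]
```

Scaled: 128 mm is 0.32, 110 mm is 0.275.

>>> hand_motion(
  increments=[
    {"trans":[0, 0, 0.1], "jaw":85},
    {"trans":[0, 0, 0.2], "jaw":85},
    {"trans":[0, 0, 0.275], "jaw":85},
    {"trans":[0, 0, 0.32], "jaw":85},
    {"trans":[0, 0, 0.32], "jaw":85},
  ],
)

```text
time: 9.1
tool_pos: [523.9, -69.9, 76.2]
tcp_rot: [-179.9, 0.2, 21.9]
ft_force: [-0.0, 0.0, 0.8]
finger_gap: 84.9
grip_force: 0.0
```

>>> hand_motion(
  increments=[
    {"jaw":30},
    {"jaw":30},
    {"jaw":30},
    {"jaw":30},
    {"jaw":30},
    {"jaw":30},
  ],
  grip_force=40,
)

```text
time: 9.85
tool_pos: [526.2, -71.3, 79.3]
tcp_rot: [179.9, -0.1, 21.8]
ft_force: [1.3, -0.0, 6.3]
finger_gap: 38.6
grip_force: 39.8
```

>>> hand_motion(
  increments=[
    {"trans":[0, 0, -0.05], "jaw":30},
    {"trans":[0, 0, -0.125], "jaw":30},
    {"trans":[0, 0, -0.225], "jaw":30},
    {"trans":[0, 0, -0.3], "jaw":30},
    {"trans":[0, 0, -0.325], "jaw":30},
    {"trans":[0, 0, -0.325], "jaw":30},
  ],
)

```text
time: 10.6
tool_pos: [525.1, -71.0, 207.7]
tcp_rot: [180.0, -0.0, 21.8]
ft_force: [0.8, -0.4, -1.9]
finger_gap: 38.8
grip_force: 40.6
```

>>> hand_motion(
  increments=[
    {"trans":[-0.0375, 0.0525, 0], "jaw":30},
    {"trans":[-0.1, 0.1425, 0], "jaw":30},
    {"trans":[-0.175, 0.2475, 0], "jaw":30},
    {"trans":[-0.25, 0.3525, 0], "jaw":30},
    {"trans":[-0.3, 0.425, 0], "jaw":30},
    {"trans":[-0.3275, 0.4625, 0], "jaw":30},
    {"trans":[-0.3275, 0.4625, 0], "jaw":30},
    {"trans":[-0.3275, 0.4625, 0], "jaw":30},
  ],
)

```text
time: 11.6
tool_pos: [472.2, -290.2, 207.1]
tcp_rot: [-179.9, 0.0, 21.9]
ft_force: [-1.0, -0.3, -0.9]
finger_gap: 38.6
grip_force: 40.7
```

```bash
python3 -c "
from h import *
print(tool((471.5,-292.5,205)))
s=optics.snapshot('wrist');cv2.imwrite('pics/w4.png',s['pixels'])"
```

```text
[-1.53822823  1.87666607  2.05783801]
```

View pics/w4.png

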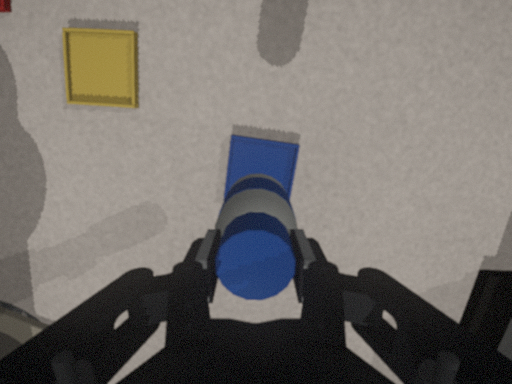

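The blue bottle hangs over the blue tray (bottle 257, tray 262). Lower, release, rise, and go to the yellow bottle.

Scaled: 129.5 mm is 0.3238, 126 mm is 0.315.

>>> hand_motion(
  increments=[
    {"trans":[-0.0025, 0.005, 0.075], "jaw":30},
    {"trans":[-0.0025, 0.005, 0.175], "jaw":30},
    {"trans":[-0.0025, 0.005, 0.2625], "jaw":30},
    {"trans":[-0.0025, 0.005, 0.3], "jaw":30},
    {"trans":[-0.0025, 0.005, 0.315], "jaw":30},
    {"trans":[-0.0025, 0.005, 0.3238], "jaw":30},
    {"trans":[-0.0025, 0.005, 0.3238], "jaw":30},
  ],
)

```text
time: 12.52
tool_pos: [472.8, -294.2, 79.6]
tcp_rot: [179.9, -0.1, 21.8]
ft_force: [-0.1, 0.3, -1.3]
finger_gap: 38.8
grip_force: 40.7
```

>>> hand_motion(
  increments=[
    {"jaw":50},
    {"jaw":85},
    {"jaw":85},
    {"jaw":85},
    {"jaw":85},
  ],
)

```text
time: 13.15
tool_pos: [471.9, -293.6, 78.3]
tcp_rot: [-180.0, 0.0, 21.8]
ft_force: [-0.2, 0.8, -0.5]
finger_gap: 85.1
grip_force: 0.0
```

>>> hand_motion(
  increments=[
    {"trans":[0, 0, -0.075], "jaw":85},
    {"trans":[0, 0, -0.2], "jaw":85},
    {"trans":[0, 0, -0.3], "jaw":85},
    {"trans":[0, 0, -0.3225], "jaw":85},
    {"trans":[0, 0, -0.3225], "jaw":85},
  ],
)

```text
time: 13.78
tool_pos: [472.2, -293.8, 207.6]
tcp_rot: [180.0, -0.0, 21.8]
ft_force: [-0.8, -0.0, -0.5]
finger_gap: 85.2
grip_force: 0.0
```

>>> hand_motion(
  increments=[
    {"trans":[0.0375, -0.0525, 0], "jaw":85},
    {"trans":[0.125, -0.1725, 0], "jaw":85},
    {"trans":[0.2125, -0.2925, 0], "jaw":85},
    {"trans":[0.3, -0.4125, 0], "jaw":85},
    {"trans":[0.3875, -0.5325, 0], "jaw":85},
    {"trans":[0.475, -0.655, 0], "jaw":85},
    {"trans":[0.5625, -0.775, 0], "jaw":85},
    {"trans":[0.61, -0.84, 0], "jaw":85},
  ],
)

```text
time: 14.78
tool_pos: [572.5, 111.9, 204.5]
tcp_rot: [-179.9, 0.2, 22.0]
ft_force: [-0.4, -0.9, 0.2]
finger_gap: 85.3
grip_force: 0.0
```

>>> hand_motion(
  increments=[
    {"jaw":85},
    {"jaw":85},
  ],
)

```text
time: 15.02
tool_pos: [572.7, 108.5, 205.4]
tcp_rot: [-180.0, 0.2, 21.8]
ft_force: [-1.0, -0.6, 0.5]
finger_gap: 85.1
grip_force: 0.0
```

```bash
python3 -c "
from h import *
print(tool((573,110.6,76)))"
```

```text
[  1.5064649   -1.80912588 129.42643173]
```

Scaled: 130 mm is 0.325, 110 mm is 0.275.

>>> hand_motion(
  increments=[
    {"trans":[0.0025, -0.0025, 0.1], "jaw":85},
    {"trans":[0.0025, -0.0025, 0.2], "jaw":85},
    {"trans":[0.0025, -0.0025, 0.275], "jaw":85},
    {"trans":[0.0025, -0.0025, 0.325], "jaw":85},
    {"trans":[0.0025, -0.0025, 0.325], "jaw":85},
  ],
)

```text
time: 15.65
tool_pos: [572.7, 109.3, 75.4]
tcp_rot: [-179.9, 0.2, 21.8]
ft_force: [-0.2, 0.6, 0.2]
finger_gap: 84.8
grip_force: 0.0
```

>>> hand_motion(
  increments=[
    {"jaw":30},
    {"jaw":30},
    {"jaw":30},
    {"jaw":30},
    {"jaw":30},
    {"jaw":30},
  ],
  grip_force=40,
)

```text
time: 16.4
tool_pos: [575.3, 110.5, 78.9]
tcp_rot: [180.0, -0.1, 21.8]
ft_force: [-0.7, 1.4, 7.3]
finger_gap: 39.1
grip_force: 40.1
```

>>> hand_motion(
  increments=[
    {"trans":[0, 0, -0.05], "jaw":30},
    {"trans":[0, 0, -0.125], "jaw":30},
    {"trans":[0, 0, -0.225], "jaw":30},
    {"trans":[0, 0, -0.3], "jaw":30},
    {"trans":[0, 0, -0.325], "jaw":30},
    {"trans":[0, 0, -0.325], "jaw":30},
  ],
)

```text
time: 17.15
tool_pos: [574.4, 110.3, 207.9]
tcp_rot: [180.0, -0.1, 21.8]
ft_force: [-0.0, -0.2, -0.4]
finger_gap: 38.4
grip_force: 40.5
```

>>> hand_motion(
  increments=[
    {"trans":[-0.0375, 0.0475, 0], "jaw":30},
    {"trans":[-0.1125, 0.1425, 0], "jaw":30},
    {"trans":[-0.1875, 0.2375, 0], "jaw":30},
    {"trans":[-0.25, 0.3175, 0], "jaw":30},
    {"trans":[-0.2925, 0.37, 0], "jaw":30},
    {"trans":[-0.2925, 0.37, 0], "jaw":30},
    {"trans":[-0.2925, 0.37, 0], "jaw":30},
  ],
)

```text
time: 18.02
tool_pos: [520.0, -70.0, 206.0]
tcp_rot: [-179.9, 0.1, 21.8]
ft_force: [-0.7, -0.4, -1.2]
finger_gap: 38.7
grip_force: 40.6
```

```bash
python3 -c "
from h import *
print(tool((519.5,-70,205)))
s=optics.snapshot('wrist');cv2.imwrite('pics/w5.png',s['pixels'])"
```

```text
[-0.46388272 -0.22754604  1.00473155]
```

View pics/w5.png

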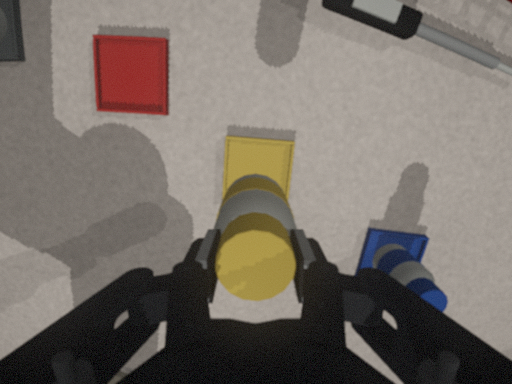

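The yellow bottle is centred over its tray (256 vs 259), and blue stands in the blue tray at (405,265). Lower, release, and go to red.

Scaled: 129.5 mm is 0.3238, 126 mm is 0.315.

>>> hand_motion(
  increments=[
    {"trans":[0, 0, 0.075], "jaw":30},
    {"trans":[0, 0, 0.175], "jaw":30},
    {"trans":[0, 0, 0.2625], "jaw":30},
    {"trans":[0, 0, 0.3], "jaw":30},
    {"trans":[0, 0, 0.315], "jaw":30},
    {"trans":[0, 0, 0.3238], "jaw":30},
    {"trans":[0, 0, 0.3238], "jaw":30},
  ],
)

```text
time: 18.95
tool_pos: [521.8, -70.7, 79.3]
tcp_rot: [179.9, -0.1, 21.8]
ft_force: [0.4, 0.3, -0.8]
finger_gap: 39.0
grip_force: 40.7
```

>>> hand_motion(
  increments=[
    {"jaw":50},
    {"jaw":85},
    {"jaw":85},
    {"jaw":85},
    {"jaw":85},
  ],
)

```text
time: 19.58
tool_pos: [520.5, -70.6, 77.8]
tcp_rot: [-180.0, 0.0, 21.8]
ft_force: [-0.6, 0.3, 0.3]
finger_gap: 84.6
grip_force: 0.0
```

>>> hand_motion(
  increments=[
    {"trans":[0, 0, -0.075], "jaw":85},
    {"trans":[0, 0, -0.2], "jaw":85},
    {"trans":[0, 0, -0.3], "jaw":85},
    {"trans":[0, 0, -0.3225], "jaw":85},
    {"trans":[0, 0, -0.3225], "jaw":85},
  ],
)

```text
time: 20.2
tool_pos: [520.8, -70.7, 207.0]
tcp_rot: [180.0, -0.0, 21.8]
ft_force: [-0.5, -0.9, -0.3]
finger_gap: 85.1
grip_force: 0.0
```

>>> hand_motion(
  increments=[
    {"trans":[0.0375, -0.0675, 0], "jaw":85},
    {"trans":[0.1125, -0.2, 0], "jaw":85},
    {"trans":[0.1875, -0.3325, 0], "jaw":85},
    {"trans":[0.2625, -0.465, 0], "jaw":85},
    {"trans":[0.3375, -0.5975, 0], "jaw":85},
    {"trans":[0.405, -0.7175, 0], "jaw":85},
    {"trans":[0.4575, -0.81, 0], "jaw":85},
    {"trans":[0.4575, -0.81, 0], "jaw":85},
  ],
)

```text
time: 21.2
tool_pos: [568.3, 300.8, 203.4]
tcp_rot: [-180.0, 0.2, 22.0]
ft_force: [-0.0, -1.4, 0.0]
finger_gap: 85.0
grip_force: 0.0
```

>>> hand_motion(
  increments=[
    {"jaw":85},
    {"jaw":85},
  ],
)

```text
time: 21.45
tool_pos: [569.8, 296.8, 205.9]
tcp_rot: [180.0, 0.1, 21.7]
ft_force: [-0.3, -0.1, 0.2]
finger_gap: 85.1
grip_force: 0.0
```

```bash
python3 -c "
from h import *
print(tool((569.5,299,76)))"
```

```text
[  0.69772423  -2.17558788 129.94293846]
```

Scaled: 130 mm is 0.325, 110 mm is 0.275.

>>> hand_motion(
  increments=[
    {"trans":[0.0025, -0.0025, 0.1], "jaw":85},
    {"trans":[0.0025, -0.0025, 0.2], "jaw":85},
    {"trans":[0.0025, -0.0025, 0.275], "jaw":85},
    {"trans":[0.0025, -0.0025, 0.325], "jaw":85},
    {"trans":[0.0025, -0.0025, 0.325], "jaw":85},
  ],
)

```text
time: 22.08
tool_pos: [569.6, 298.3, 75.1]
tcp_rot: [180.0, 0.2, 21.8]
ft_force: [0.2, 0.1, 1.2]
finger_gap: 84.9
grip_force: 0.0
```

>>> hand_motion(
  increments=[
    {"jaw":30},
    {"jaw":30},
    {"jaw":30},
    {"jaw":30},
    {"jaw":30},
    {"jaw":30},
  ],
  grip_force=40,
)

```text
time: 22.82
tool_pos: [571.7, 299.9, 78.6]
tcp_rot: [180.0, -0.2, 21.8]
ft_force: [0.5, -0.7, 6.1]
finger_gap: 39.2
grip_force: 39.8
```

>>> hand_motion(
  increments=[
    {"trans":[0, 0, -0.05], "jaw":30},
    {"trans":[0, 0, -0.125], "jaw":30},
    {"trans":[0, 0, -0.225], "jaw":30},
    {"trans":[0, 0, -0.3], "jaw":30},
    {"trans":[0, 0, -0.325], "jaw":30},
    {"trans":[0, 0, -0.325], "jaw":30},
  ],
)

```text
time: 23.58
tool_pos: [570.8, 299.7, 207.4]
tcp_rot: [-180.0, -0.1, 21.8]
ft_force: [0.4, 0.5, -1.1]
finger_gap: 38.8
grip_force: 40.4
```

>>> hand_motion(
  increments=[
    {"trans":[-0.025, 0.0625, 0], "jaw":30},
    {"trans":[-0.075, 0.19, 0], "jaw":30},
    {"trans":[-0.125, 0.3175, 0], "jaw":30},
    {"trans":[-0.1575, 0.4, 0], "jaw":30},
    {"trans":[-0.17, 0.435, 0], "jaw":30},
    {"trans":[-0.17, 0.435, 0], "jaw":30},
    {"trans":[-0.17, 0.435, 0], "jaw":30},
  ],
)

```text
time: 24.45
tool_pos: [571.8, 113.9, 206.2]
tcp_rot: [-180.0, 0.0, 21.9]
ft_force: [-1.7, -1.1, -0.7]
finger_gap: 38.4
grip_force: 40.4
```

```bash
python3 -c "
from h import *
print(tool((571,111.5,205)))
s=optics.snapshot('wrist');cv2.imwrite('pics/w6.png',s['pixels'])"
```

```text
[-1.67426318  1.90758284  1.22163749]
```

View pics/w6.png

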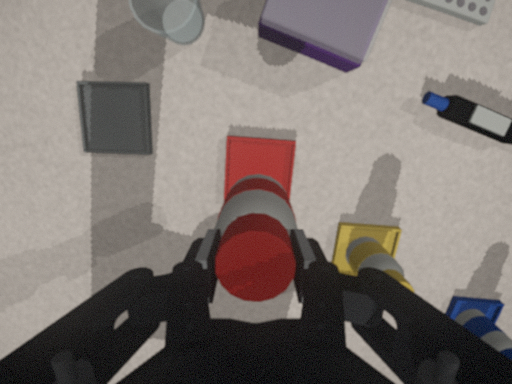

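The red bottle is over the red tray (256 vs 260). Lower, release, back off, and check.

Scaled: 129.5 mm is 0.3238, 126 mm is 0.315.

>>> hand_motion(
  increments=[
    {"trans":[-0.0025, 0.005, 0.075], "jaw":30},
    {"trans":[-0.0025, 0.005, 0.175], "jaw":30},
    {"trans":[-0.0025, 0.005, 0.2625], "jaw":30},
    {"trans":[-0.0025, 0.005, 0.3], "jaw":30},
    {"trans":[-0.0025, 0.005, 0.315], "jaw":30},
    {"trans":[-0.0025, 0.005, 0.3238], "jaw":30},
    {"trans":[-0.0025, 0.005, 0.3238], "jaw":30},
  ],
)

```text
time: 25.38
tool_pos: [573.1, 110.7, 78.8]
tcp_rot: [180.0, -0.1, 21.8]
ft_force: [0.2, 0.3, -1.2]
finger_gap: 38.5
grip_force: 40.4
```

>>> hand_motion(
  increments=[
    {"jaw":50},
    {"jaw":85},
    {"jaw":85},
    {"jaw":85},
    {"jaw":85},
  ],
)

```text
time: 26.0
tool_pos: [571.9, 110.5, 77.3]
tcp_rot: [-180.0, 0.0, 21.8]
ft_force: [0.4, 1.0, -0.4]
finger_gap: 84.9
grip_force: 0.0
```

>>> hand_motion(
  increments=[
    {"trans":[0, 0, -0.075], "jaw":85},
    {"trans":[0, 0, -0.2], "jaw":85},
    {"trans":[0, 0, -0.3], "jaw":85},
    {"trans":[0, 0, -0.425], "jaw":85},
    {"trans":[0, 0, -0.5], "jaw":85},
    {"trans":[0, 0, -0.5], "jaw":85},
  ],
)

```text
time: 26.75
tool_pos: [573.6, 110.7, 281.0]
tcp_rot: [179.9, -0.3, 21.8]
ft_force: [0.7, 0.8, -1.4]
finger_gap: 84.8
grip_force: 0.0
```

>>> hand_motion(
  increments=[
    {"trans":[0.025, -0.125, 0], "jaw":85},
    {"trans":[0.05, -0.25, 0], "jaw":85},
    {"trans":[0.075, -0.4, 0], "jaw":85},
    {"trans":[0.1, -0.55, 0], "jaw":85},
    {"trans":[0.1, -0.65, 0], "jaw":85},
    {"trans":[0.1, -0.65, 0], "jaw":85},
    {"trans":[0.1, -0.65, 0], "jaw":85},
  ],
)

```text
time: 27.62
tool_pos: [512.2, 366.1, 275.8]
tcp_rot: [180.0, 0.1, 21.8]
ft_force: [-0.3, -0.5, -0.7]
finger_gap: 85.3
grip_force: 0.0
```

```bash
python3 -c "
from h import *
a=optics.snapshot('top')['pixels'];cv2.imwrite('pics/t7.png',cv2.resize(a[110:300,90:450],None,fx=2.2,fy=2.2))"
```

```text
(no output)
```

View pics/t7.png

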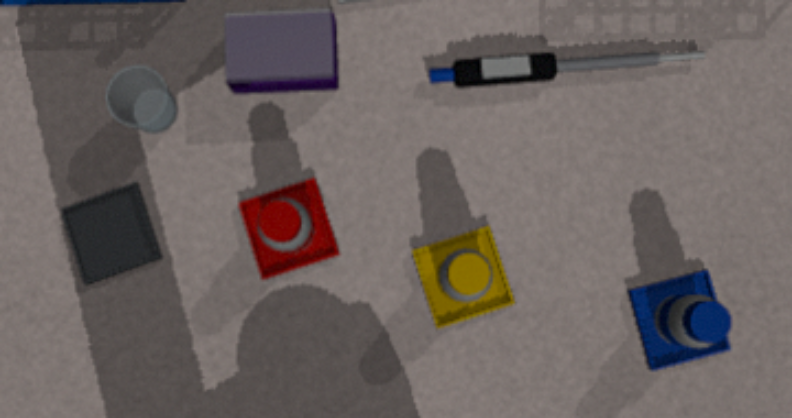

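All three bottles stand upright, centred in their own trays (red 280,222; yellow 467,275; blue 700,320). The grey tray is empty and the bystanders are untouched.

>>> hand_motion(
  increments=[
    {"jaw":85},
    {"jaw":85},
  ],
  quiet=true,
)

```text
ok
```

```bash
python3 -c "
from bench import workorder
print(workorder.hand_in())"
```

```text
the job is handed in; nothing more can be done
None
```

The job is handed in with no verdict returned: in the last top picture each bottle stands upright in the tray of its cap's colour, the grey tray is empty after parking the red bottle there, and the tip box, pipette and beaker look unmoved.

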